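Clip two punches into the sloping rack and lock the keeper

ROBOT

A 6-joint arm with a two-finger parallel gripper is mounted at the origin on a cart in front of the work surface, level with it; the furniture and walls round the work are solid. World frame = base frame: x ahead of the robot, y to its left, z up, the work surface at z = 0. Lengths are in m, angles in rad, forces in N, time in s.
With the tool pointing down it reaches from about 0.375 to 0.9 m from the base axis. Payload 3.1 kg.
Tool frame: the origin (TCP) lies on the centre line of the jaws, within the pads' length; the fingertips stand robot.finger_overhang ahead of it and the grasp point (between the pads) lies 2 mm behind it (robot.finger_overhang is the distance from the TCP to the fingertips, in m); z points along the fingers, y is the direction in which the jaws open and shut (so a half turn about z gives the same grasp; the last joint's range is limited). The gripper opens to 87 mm and grips with 3 to 60 N. Pads are 19 mm wide; open, the fingers measure 117 mm over their backs; the gripper's body (75 mm by 190 mm) begins 51 mm behind the grasp point.
Start: joints at [1.163, 0.527, 1.433, -0, 1.181, -0.178], TCP at [0.142, 0.609, 0.24] pointing down, gripper open.
Joint ranges: [-3.08, 3.08], [-0.75, 2.2], [0.22, 2.44], [-1.43, 4.57], [0, 2.65], [-2.85, 2.85]. Speed limits (rad/s): [2.79, 2.79, 3.14, 3.14, 3.14, 3.14].

INTERFACE

Orientations are given as a unit quaternion [x, y, z, w].
In Python, from rig import robot gives the robot as it stands. The module is installed in compiled form; this text tells all that it offers.
- The arm moves only by the tool step_arm, never from a script. Its arguments are lists of equal length, an entry for each row: "slide": the shift along the tool's x, y, z in mm, a list of three; "twist": the turn about the tool's z in degrees. A call has 1 to 20 rows; each row shifts and turns the commanded pose from where the row before left it, along the tool's axes as they then stand; what a row does not reach is not made up. A row lasts 1/12 s, in which the tool goes at most 41.7 mm and 7.16 degrees, less where a joint would pass 70% of its speed; a pose out of reach is approached as far as the arm can. A call is refused whole if a number of a shift passes 41.7 or a number of a turn 7.16, either way. A call with a gripper value outside its range is refused whole. "jaw" is the finger opening in mm, from 0 to 87, set as the call begins (left out, the last holds). The fingers move at their own pace and stop on an object; "force" is the grip in N (left out, the last holds). Time passes only in rows, so rows that do not move let the fingers close. It gives the time, the measured TCP pose, the force and the opening at its end, in the units of the state.
- robot.get_obs(): the state, without advancing time (a new reading comes with each control period).
- robot.camera(name): name is "scene" or "top"; returns a dict with "color" (420x560x3 uint8, blue, green, red), "depth" (420x560 float32, m along the optical axis (not along the pixel's ray), 0 where there is no reading), "camera_matrix" (3x3 intrinsics, pixels), "origin" and "orientation" of the camera in the world. Camera axes: x right, y down, z forward; pixel columns grow to the right and rows downward; lengths in m; the calibration is good to about 2 mm. A picture is of the moment at which its call begins.
- robot.hand_in(): hands the job in, once; it reports no verdict.
The state is a dict: "time": time; "q": joint angles; "joint_velocities": joint speeds; "joint_torque": joint torques, N m; "position": TCP position; "tool_rot": TCP orientation; "ft_force": force on the tool from outside, world axes, zero at the start; "moment": the same for the moment, N m; "grip_width": finger opening in m.
Only numpy, scipy, OpenCV 4.12 (cv2) and the standard library are available. Lean on these libraries where they do the work, as an engineer would, in place of code of your own. Each camera call takes 0.05 s, during which the arm holds its last target.

TASK

Put the two loose steel hand punches away in the sloping clip rack: press the long one into the empty place whose two clips are far apart and the short one into the empty place whose clips are close together, each with its flat head end up the slope, until both of its necks have snapped fully home. Then, once both are in, slide the keeper bar at the top of the rack by its black grip all the way to the left so that its fingers lie over the punches. Leave the punch that is already in the rack, and the nail tin, screwdriver and whetstone, where they are, and let go of everything.

Things in the scene. Friction and masses are not known exactly. Their poses are not given: they have to be found in the camera images.
- rack: plywood board 300 mm wide, 245 mm up the slope, fixed, face sloping 25 deg from level, low edge to the robot, top edge 0.12 m high. Origin on the bench under the middle of its face; x level, from low edge to high edge; y left along the rack; z up. Three clip places at y = 85, 0, -85 mm in varying order; one is filled with a fixed short punch, two are empty.
- wide_seat: empty place for the long punch: two spring clips at x = -55 and +55 mm. Origin midway, where the middle of the seated long punch's barrel belongs. x up the slope along the punch, y left along the rack, z square out of the board (25 deg from vertical, leaning to the robot). The board's face is 26 mm below along -z; between the clips nothing stands over 1.5 mm above it.
- narrow_seat: empty place for the short punch: two spring clips at x = -40 and +40 mm. Origin midway, where the middle of the seated short punch's barrel belongs. x up the slope along the punch, y left along the rack, z square out of the board (25 deg from vertical, leaning to the robot). The board's face is 26 mm below along -z; between the clips nothing stands over 1.5 mm above it.
- wide_clip (a point): the upper clip of the wide place, on the seated axis (all four clips are alike): two sprung jaws 14 mm long on a 20 mm high block; flared lips gape 27 mm, 15 mm above this point. A neck pressed along -z meets the lips 13 mm above home, takes 5 to 12 N (both clips together) over the next 4 mm, then snaps down onto the block, which is hard: stop there.
- narrow_clip (a point): the upper clip of the narrow place, on the seated axis; made like the other.
- punch_long: the long loose punch, 180 mm, 0.09 to 0.18 kg. Octagonal barrel 18 mm across flats with 12 mm round necks, lying with its axis 9 mm above the bench. Origin on the axis at mid-barrel (about the centre of mass); +x to the head, a disc 16 mm across. Barrel x = -41 to 41 mm, head 72 to 80; the other end is a slender pin, tip at -100. About 7 mm of end play between the clips.
- punch_short: the short loose punch, 137 mm, 0.07 to 0.14 kg. Octagonal barrel 18 mm across flats with 12 mm round necks, lying with its axis 9 mm above the bench. Origin on the axis at mid-barrel (about the centre of mass); +x to the head, a disc 16 mm across. Barrel x = -26 to 26 mm, head 57 to 65; the other end is a blunt 16 mm tip from -60 to -72. About 7 mm of end play between the clips.
- long_head (a point): middle of the outer face of the long punch's head.
- short_head (a point): middle of the outer face of the short punch's head.
- keeper (a joint): travel of the aluminium keeper bar, m: 0 open, grows as it slides left (+y of the rack), 0.030 at its stop; starts at 0 to 0.006. About 2 N of friction; stays put. Closed, its three fingers lie over the punches' necks beside the heads, 4 mm clear, unless a punch is not home; open, they stand 30 mm to the right of the punches' axes. They stand 41 mm over the board.
- keeper_grip (a point): middle of the top of the keeper's black grip, a block standing square to the board at the top of the slope, 16 mm wide along the rack, 14 mm along the slope. Its top is 67 mm over the board and its upper 24 mm stand above all near it. Moves with the bar; axes as those of the clip places.
- nail_tin: bystander: low round open tin of nails, 77 mm across, 41 mm high, origin under its middle.
- driver: bystander: small screwdriver, 150 mm long, black handle, lying on the bench, origin at its middle on the bench.
- whetstone: bystander: small grey stone, 35 x 58 x 23 mm, origin under its middle.

How it is judged:
By the outcome, as a careful person would: the job done as asked, in the order asked, and still so for the second after the job is handed in, with the robot touching nothing.
It also fails if it takes over 54 s, if anything falls off the work surface, if the arm or the gripper's body presses on something with over 40 N, if the wrist force passes 120 N, or if a joint passes its speed limit or range.

## Working session

There is one attempt and no reset: what is moved stays moved. The work goes in short steps, Python scripts to look and compute and a tool call to move; the robot and the scene stay as the last step left them, time stands still between calls to the robot, and variables do not carry over. Pictures are saved under pics/ and viewed, and the job is handed in when it is done.

Besides the shell and the picture viewer there is one more tool, called after "Call:" by a JSON object that holds its "method" and its "body", one argument or row to a line. step_arm: Moves the arm, as the interface text tells. Its arguments: {"type":"object","properties":{"slide":{"type":"array","items":{"type":"array","items":{"type":"number"}}},"twist":{"type":"array","items":{"type":"number"}},"jaw":{"type":"number"},"force":{"type":"number"}},"required":["slide","twist"]}

```bash
mkdir -p pics; ls; python3 - <<'E'
from rig import robot
import cv2,numpy as np
o=robot.get_obs();print(o);print(robot.finger_overhang)
for n in("scene","top"):
    c=robot.camera(n);cv2.imwrite(f"pics/{n}0.png",c["color"]);np.savez(f"{n}0.npz",**c)
    print(n,c["camera_matrix"],c["origin"],c["orientation"])
E
```

```text
pics
{'time': 0.0, 'q': array([ 1.16352361e+00,  5.28517616e-01,  1.43387054e+00, -2.13404656e-05,
        1.18141106e+00, -1.78525312e-01]), 'joint_velocities': array([-0.0001163 , -0.00068556,  0.00063141,  0.0008702 , -0.00117026,
        0.00076743]), 'joint_torque': array([-2.06349447e-03, -4.40049219e+01, -1.76588041e+01,  6.32407400e-02,
        5.80551988e-02, -1.58690245e-04]), 'position': array([0.14143921, 0.60807981, 0.2385501 ]), 'tool_rot': array([ 1.14120402e-01,  9.93466314e-01, -1.05914226e-03, -3.09102461e-04]), 'ft_force': array([-0.36857873,  0.22721457,  0.35556895]), 'moment': array([ 0.02131421, -0.05778034,  0.02907393]), 'grip_width': 0.08686017962136706}
0.017
scene [[431.89041355   0.         281.02607175]
 [  0.         431.89041355 212.52462202]
 [  0.           0.           1.        ]] [-0.1820616  -0.91436386  0.83391128] [ 0.8055299  -0.34046627  0.19216956 -0.44528099]
top [[379.44579523   0.         276.432121  ]
 [  0.         379.44579523 211.46145019]
 [  0.           0.           1.        ]] [ 0.53414703 -0.12729567  1.1062477 ] [-0.69714976  0.71597362 -0.0268519   0.02535662]
```

View pics/scene0.png

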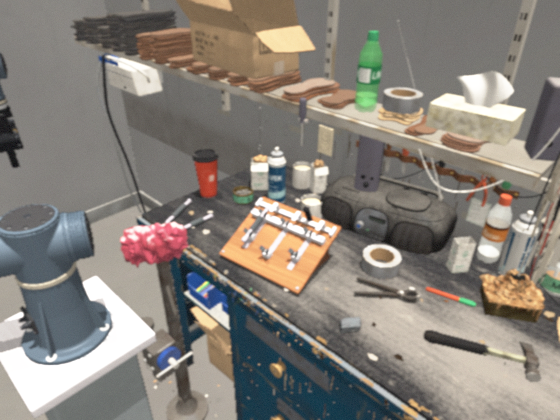

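View pics/top0.png

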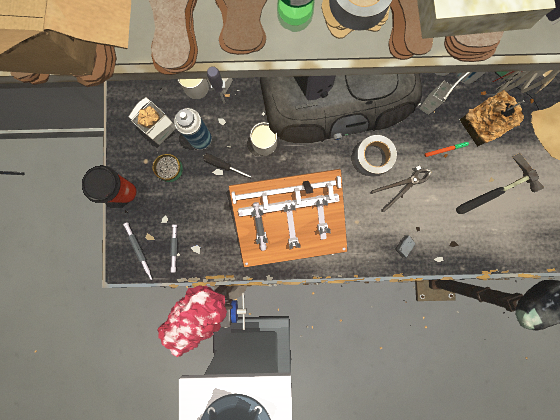

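```bash
python3 - <<'E'
import cv2,numpy as np
t=cv2.imread("pics/top0.png");s=cv2.imread("pics/scene0.png")
cv2.imwrite("pics/t1.png",cv2.resize(t[160:275,220:355],None,fx=5.5,fy=5.2,interpolation=cv2.INTER_CUBIC))
cv2.imwrite("pics/t2.png",cv2.resize(t[195:295,100:220],None,fx=6,fy=6,interpolation=cv2.INTER_CUBIC))
cv2.imwrite("pics/s1.png",cv2.resize(s[185:295,210:350],None,fx=5.4,fy=5.4,interpolation=cv2.INTER_CUBIC))
E
```

```text
(no output)
```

View pics/t1.png

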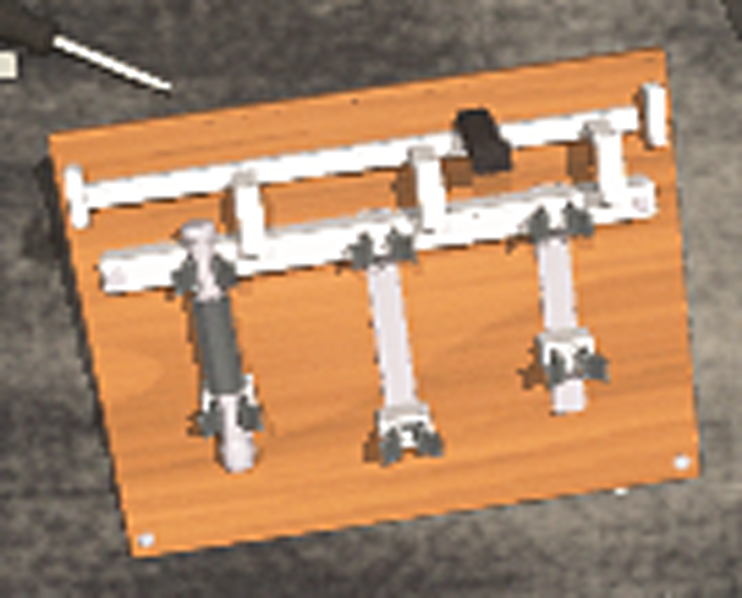

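View pics/t2.png

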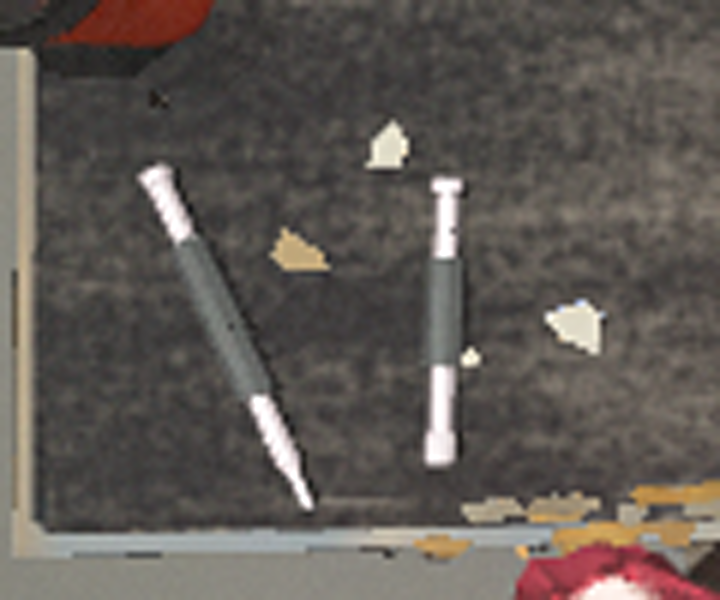

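View pics/s1.png

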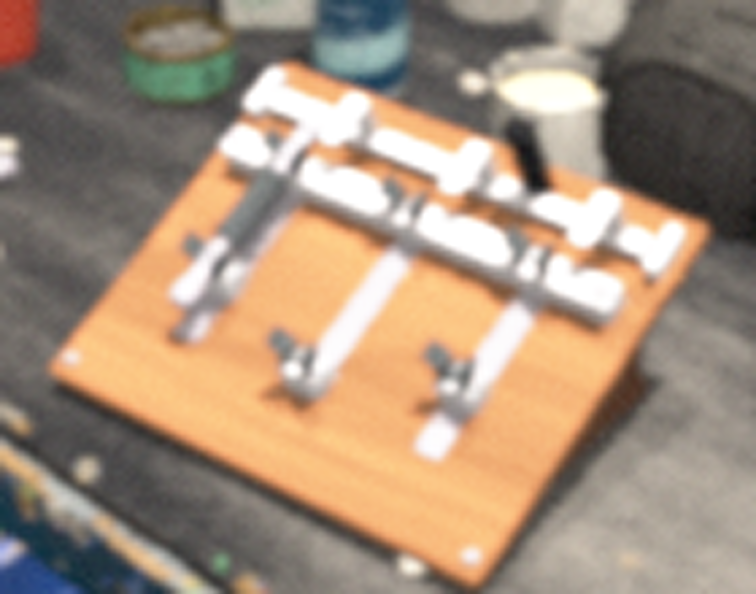

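```bash
cat > h.py <<'E'
import numpy as np,cv2
from scipy.spatial.transform import Rotation as R
def load(n): return dict(np.load(n))
def onplane(c,px,z=None,n=None,p=None):
    px=np.atleast_2d(px).astype(float);K=c["camera_matrix"]
    d=np.c_[(px-K[:2,2])/K[0,0],np.ones(len(px))]@R.from_quat(c["orientation"]).as_matrix().T
    o=c["origin"]
    if n is None: n=np.array([0,0,1.]);p=np.array([0,0,z])
    return o+d*(((p-o)@n)/(d@n))[:,None]
def proj(c,P):
    q=(np.atleast_2d(P)-c["origin"])@R.from_quat(c["orientation"]).as_matrix()
    return q[:,:2]/q[:,2:]*c["camera_matrix"][0,0]+c["camera_matrix"][:2,2]
def cloud(c):
    d=c["depth"];v,u=np.mgrid[:d.shape[0],:d.shape[1]];K=c["camera_matrix"]
    P=np.stack([(u-K[0,2])/K[0,0]*d,(v-K[1,2])/K[0,0]*d,d],-1)
    return P@R.from_quat(c["orientation"]).as_matrix().T+c["origin"]
E
python3 - <<'E'
from h import *
for n in("top0.npz","scene0.npz"):
    c=load(n);im=c["color"];hsv=cv2.cvtColor(im,cv2.COLOR_BGR2HSV)
    roi=np.zeros(im.shape[:2],np.uint8)
    if n[0]=="t": roi[165:275,222:355]=1
    else: roi[190:295,210:350]=1
    m=cv2.inRange(hsv,(5,120,90),(20,255,255))*roi
    m=cv2.morphologyEx(m,cv2.MORPH_OPEN,np.ones((3,3)))
    cs=max(cv2.findContours(m,0,2)[0],key=cv2.contourArea);h=cv2.convexHull(cs)
    ap=cv2.approxPolyDP(h,5,True)[:,0]
    # refine: line fits to hull pts along edges
    cp=cs[:,0].astype(float);L=[]
    for i in range(len(ap)):
        a,b=ap[i].astype(float),ap[(i+1)%len(ap)].astype(float);t=(b-a)/np.linalg.norm(b-a)
        s=(cp-a)@t;dd=(cp-a)@np.array([-t[1],t[0]])
        k=(abs(dd)<2.5)&(s>5)&(s<np.linalg.norm(b-a)-5)
        vx,vy,x,y=cv2.fitLine(cp[k].astype(np.float32),cv2.DIST_HUBER,0,.01,.01).ravel();L.append(np.cross([x,y,1],[x+vx,y+vy,1]))
    C=[]
    for i in range(len(ap)):
        q=np.cross(L[i-1],L[i]);C.append(q[:2]/q[2])
    C=np.array(C);print(n,ap.tolist(),C.round(1).tolist())
    lo=onplane(c,C,0.0165);hi=onplane(c,C,0.12)
    print("lo",lo.round(4).tolist());print("hi",hi.round(4).tolist())
    P=cloud(c);k=(m>0)&(c["depth"]>0);Q=P[k];
    for _ in range(5):
        A=np.c_[Q[:,:2],np.ones(len(Q))];w=np.linalg.lstsq(A,Q[:,2],rcond=None)[0];r=Q[:,2]-A@w;Q=Q[abs(r)<max(.003,2*r.std())]
    print("plane",w,"slope",np.degrees(np.arctan(np.hypot(*w[:2]))),"yaw",np.degrees(np.arctan2(w[1],w[0])),len(Q))
c=load("top0.npz");print("depth z head etc")
P=cloud(c)
for u,v in[(133,240),(152,279),(174,240),(174,262),(162,217)]:print(u,v,P[v,u].round(4))
E
```

```text
Traceback (most recent call last):
cv2.error: OpenCV(4.12.0) /io/opencv/modules/imgproc/src/linefit.cpp:50: error: (-215:Assertion failed) count > 0 in function 'fitLine2D_wods'
```

```bash
cat > rk.py <<'E'
from h import *
for n in("top0.npz","scene0.npz"):
    c=load(n);im=c["color"];hsv=cv2.cvtColor(im,cv2.COLOR_BGR2HSV)
    roi=np.zeros(im.shape[:2],np.uint8)
    if n[0]=="t": roi[165:275,222:355]=1
    else: roi[190:295,210:350]=1
    m=cv2.inRange(hsv,(5,120,90),(20,255,255))*roi
    m=cv2.morphologyEx(m,cv2.MORPH_CLOSE,np.ones((3,3)))
    cs=np.vstack([x for x in cv2.findContours(m,0,2)[0] if cv2.contourArea(x)>150]);h=cv2.convexHull(cs)
    ap=cv2.approxPolyDP(h,9,True)[:,0];print(ap.tolist())
    cp=cs[:,0].astype(float);L=[]
    for i in range(len(ap)):
        a,b=ap[i].astype(float),ap[(i+1)%len(ap)].astype(float);t=(b-a)/np.linalg.norm(b-a)
        s=(cp-a)@t;dd=(cp-a)@np.array([-t[1],t[0]])
        k=(abs(dd)<2.5)&(s>5)&(s<np.linalg.norm(b-a)-5)
        vx,vy,x,y=cv2.fitLine(cp[k].astype(np.float32),cv2.DIST_HUBER,0,.01,.01).ravel();L.append(np.cross([x,y,1],[x+vx,y+vy,1]))
    C=np.array([(lambda q:q[:2]/q[2])(np.cross(L[i-1],L[i])) for i in range(len(ap))])
    print(n,C.round(1).tolist())
    lo=onplane(c,C,0.0165);hi=onplane(c,C,0.12)
    print("lo",lo.round(4).tolist());print("hi",hi.round(4).tolist())
    P=cloud(c);k=(m>0)&(c["depth"]>0);Q=P[k]
    for _ in range(8):
        A=np.c_[Q[:,:2],np.ones(len(Q))];w=np.linalg.lstsq(A,Q[:,2],rcond=None)[0];r=Q[:,2]-A@w;Q=Q[abs(r)<max(.003,2*r.std())]
    print("plane",w,"slope",np.degrees(np.arctan(np.hypot(*w[:2]))),"yaw",np.degrees(np.arctan2(w[1],w[0])),len(Q))
c=load("top0.npz");P=cloud(c)
for u,v in[(133,240),(152,279),(174,240),(174,262),(162,217)]:print(u,v,P[v,u].round(4))
E
python3 rk.py
```

```text
[[339, 169], [346, 251], [244, 266], [229, 186]]
top0.npz [[339.7, 168.6], [346.8, 251.1], [243.6, 265.9], [228.8, 185.9]]
lo [[0.7345, -0.3178, 0.0165], [0.4959, -0.3288, 0.0165], [0.4617, -0.0329, 0.0165], [0.6926, 0.005, 0.0165]]
hi [[0.7155, -0.2997, 0.12], [0.4995, -0.3097, 0.12], [0.4686, -0.0419, 0.12], [0.6775, -0.0076, 0.12]]
plane [ 0.46171336  0.05783121 -0.19325097] slope 24.953550127004217 yaw 7.139316948145474 5472
[[249, 214], [340, 225], [298, 293], [221, 255]]
scene0.npz [[254.3, 205.8], [341.3, 225.4], [298.6, 293.7], [220.1, 254.9]]
lo [[0.7288, 0.0929, 0.0165], [0.8484, -0.2138, 0.0165], [0.4946, -0.3359, 0.0165], [0.4543, -0.0466, 0.0165]]
hi [[0.6134, -0.0346, 0.12], [0.7179, -0.3025, 0.12], [0.4089, -0.4092, 0.12], [0.3738, -0.1565, 0.12]]
plane [ 0.46255398  0.05947534 -0.19418056] slope 25.00255655246479 yaw 7.326907514624024 3152
133 240 [0.5437 0.2812 0.0186]
152 279 [ 0.43    0.2342 -0.0029]
174 240 [0.5406 0.1642 0.0184]
174 262 [0.4779 0.1662 0.0125]
162 217 [ 0.6087  0.2039 -0.001 ]
```

```bash
cat >> h.py <<'E'
YAW=np.radians(7.2);FM=np.array([0.5877,-0.1673,0.0682])
Rk=R.from_euler("ZY",[YAW,-np.radians(25)]).as_matrix() # cols: up-slope, left, normal
def torack(P): return (P-FM)@Rk
def fromrack(p): return np.asarray(p)@Rk.T+FM
E
python3 - <<'E'
from h import *
S=2.2
for n in("top0.npz","scene0.npz"):
    c=load(n);q=torack(cloud(c).reshape(-1,3))*1000;col=c["color"].reshape(-1,3)
    k=(abs(q[:,0])<130)&(abs(q[:,1])<155)&(c["depth"].ravel()>0)&(q[:,2]>-10)&(q[:,2]<90);q=q[k];col=col[k]
    im=np.zeros((600,700,3),np.uint8)
    o=np.argsort(q[:,2])
    for p in q[o]:
        v=int(np.clip((p[2]+5)/75*255,0,255));cc=cv2.applyColorMap(np.uint8([[v]]),cv2.COLORMAP_JET)[0,0].tolist()
        cv2.circle(im,(int(350-p[1]*S),int(300-p[0]*S)),3,cc,-1)
    for s in range(-120,121,20):
        cv2.line(im,(0,int(300-s*S)),(8 if s else 20,int(300-s*S)),(255,)*3,1)
    for y in(-85,0,85):cv2.line(im,(int(350-y*S),0),(int(350-y*S),600),(255,255,255),1)
    cv2.imwrite("pics/hm_"+n[:-4]+".png",im)
    # high points stats by seat
    for y0 in(85,0,-85):
        for s0 in range(-100,121,10):
            kk=(abs(q[:,1]-y0)<16)&(abs(q[:,0]-s0)<5)
            if kk.sum():print(y0,s0,kk.sum(),"max h",np.percentile(q[kk,2],95).round(),end="; ")
        print()
E
```

```text
85 -100 37 max h 4.0; 85 -90 34 max h 3.0; 85 -80 28 max h 2.0; 85 -70 18 max h 3.0; 85 -60 35 max h 33.0; 85 -50 20 max h 34.0; 85 -40 28 max h 39.0; 85 -30 56 max h 42.0; 85 -20 46 max h 35.0; 85 -10 38 max h 36.0; 85 0 42 max h 37.0; 85 10 40 max h 36.0; 85 20 40 max h 36.0; 85 30 34 max h 36.0; 85 40 28 max h 39.0; 85 50 55 max h 41.0; 85 60 62 max h 32.0; 85 70 65 max h 34.0; 85 80 26 max h 11.0; 85 90 54 max h 13.0; 85 100 52 max h 9.0; 85 110 42 max h 2.0; 85 120 36 max h 2.0; 
0 -100 39 max h 4.0; 0 -90 27 max h 4.0; 0 -80 7 max h 2.0; 0 -70 21 max h 40.0; 0 -60 56 max h 41.0; 0 -50 72 max h 34.0; 0 -40 37 max h 4.0; 0 -30 40 max h 4.0; 0 -20 36 max h 4.0; 0 -10 42 max h 4.0; 0 0 39 max h 3.0; 0 10 40 max h 3.0; 0 20 42 max h 4.0; 0 30 15 max h 4.0; 0 40 17 max h 41.0; 0 50 60 max h 42.0; 0 60 78 max h 24.0; 0 70 43 max h 3.0; 0 80 26 max h 11.0; 0 90 49 max h 14.0; 0 100 54 max h 10.0; 0 110 42 max h 3.0; 0 120 37 max h 2.0; 
-85 -100 38 max h 3.0; -85 -90 30 max h 4.0; -85 -80 38 max h 3.0; -85 -70 35 max h 4.0; -85 -60 35 max h 5.0; -85 -50 13 max h 4.0; -85 -40 20 max h 4
[... 1102 characters left out ...]
 0 30 28 max h 5.0; 0 40 62 max h 34.0; 0 50 36 max h 40.0; 0 60 8 max h 36.0; 0 70 14 max h 2.0; 0 80 24 max h 12.0; 0 90 17 max h 13.0; 0 100 4 max h 3.0; 0 110 12 max h 3.0; 0 120 11 max h 3.0; 
-85 -100 35 max h 2.0; -85 -90 36 max h 2.0; -85 -80 31 max h 3.0; -85 -70 34 max h 3.0; -85 -60 29 max h 2.0; -85 -50 36 max h 5.0; -85 -40 64 max h 35.0; -85 -30 52 max h 39.0; -85 -20 11 max h 20.0; -85 -10 23 max h 4.0; -85 0 32 max h 4.0; -85 10 27 max h 3.0; -85 20 33 max h 4.0; -85 30 29 max h 3.0; -85 40 70 max h 38.0; -85 50 36 max h 40.0; -85 60 3 max h 38.0; -85 70 18 max h 3.0; -85 80 28 max h 10.0; -85 90 20 max h 13.0; -85 100 7 max h 10.0; -85 110 12 max h 2.0; -85 120 16 max h 2.0;
```

View pics/hm_top0.png

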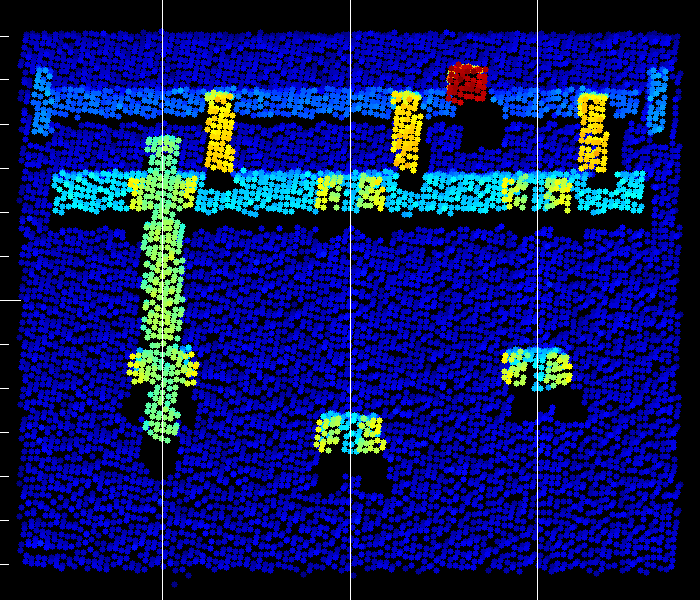

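View pics/hm_scene0.png

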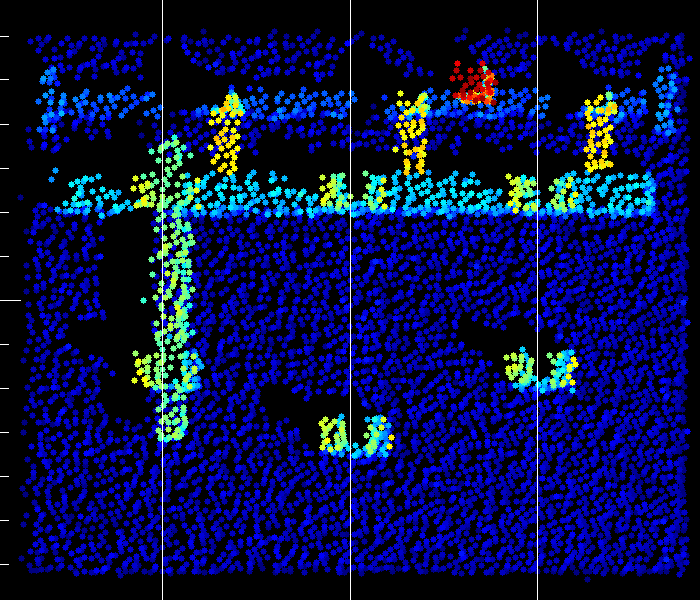

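```bash
python3 - <<'E'
from h import *
for n in("top0.npz","scene0.npz"):
    c=load(n);q=torack(cloud(c).reshape(-1,3))*1000;q=q[(c["depth"].ravel()>0)]
    for nm,s0,y0 in(("wu",50,0),("wl",-60,0),("nu",50,-85),("nl",-31,-85)):
        k=(abs(q[:,0]-s0)<20)&(abs(q[:,1]-y0)<22)&(q[:,2]>31)&(q[:,2]<45);p=q[k]
        L=p[p[:,1]>y0,1];Rr=p[p[:,1]<=y0,1]
        print(n,nm,k.sum(),"s",np.percentile(p[:,0],[4,50,96]).round(1),"y mid",((np.percentile(p[:,1],3)+np.percentile(p[:,1],97))/2).round(1),"med-mid",((np.median(L)+np.median(Rr))/2).round(1))
    k=(abs(q[:,0]-100)<20)&(abs(q[:,1]+53)<22)&(q[:,2]>55)&(q[:,2]<80);p=q[k];print("grip",k.sum(),np.percentile(p,[5,50,95],axis=0).round(1).tolist())
    P=cloud(c);hh=q
# punches in top
c=load("top0.npz");im=c["color"];m=cv2.inRange(im,(150,140,150),(255,255,255));m[:,:110]=0
for nm,(x0,x1,y0,y1) in dict(long=(120,156,220,284),short=(170,179,222,275)).items():
    mm=np.zeros_like(m);mm[y0:y1,x0:x1]=m[y0:y1,x0:x1]
    cs=[k for k in cv2.connectedComponentsWithStats(mm)[2][1:] if k[4]>5];print(nm,cs)
    ys,xs=np.nonzero(mm);p=np.c_[xs,ys].astype(np.float32)
    w=onplane(c,p,0.009)*1000;vx,vy,x,y=cv2.fitLine(w[:,:2].astype(np.float32),cv2.DIST_HUBER,0,.01,.01).ravel()
    t=np.array([vx,vy])*(1 if vx>0 else -1);s=(w[:,:2]-[x,y])@t
    print("ends",s.min(),s.max(),"len",np.ptp(s),"yaw",np.degrees(np.arctan2(t[1],t[0])))
    g=np.sort(s);i=np.argmax(np.diff(g));a,b=g[i],g[i+1];print("barrel",b-a,"mid",np.array([x,y])+t*(a+b)/2)
    for e in(s.max(),s.min()):print(np.array([x,y])+t*e)
E
```

```text
top0.npz wu 49 s [42.1 48.8 57.2] y mid -1.8 med-mid -0.3
top0.npz wl 44 s [-68.3 -61.1 -54.1] y mid 0.2 med-mid 0.1
top0.npz nu 48 s [42.4 50.1 64.3] y mid -87.7 med-mid -85.4
top0.npz nl 44 s [-37.6 -31.4 -25.2] y mid -84.9 med-mid -85.5
grip 46 [[91.4, -60.9, 63.3], [99.2, -53.1, 66.4], [105.4, -45.6, 68.8]]
scene0.npz wu 30 s [42.5 47.4 57.3] y mid -2.0 med-mid -2.0
scene0.npz wl 33 s [-67.9 -61.6 -54.5] y mid -2.6 med-mid -1.5
scene0.npz nu 35 s [41.2 48.1 55. ] y mid -87.1 med-mid -86.9
scene0.npz nl 33 s [-38.3 -31.3 -25.2] y mid -86.7 med-mid -86.8
grip 37 [[90.7, -64.3, 55.6], [96.7, -57.6, 65.0], [105.0, -48.4, 68.5]]
long [array([123, 223,   9,  13,  50], dtype=int32), array([142, 261,  10,  19,  64], dtype=int32)]
ends -84.50922264791636 95.59118660727023 len 180.1004092551866 yaw 24.870682
barrel 84.26686033971852 mid [521.88330892 275.19268048]
[594.48768559 308.84936405]
[431.08990624 233.10424222]
short [array([172, 225,   5,  13,  46], dtype=int32), array([171, 256,   5,  17,  64], dtype=int32)]
ends -63.72941241095439 70.98089118516559 len 134.71030359611999 yaw -1.8469344
barrel 45.80304008566095 mid [526.40814078 168.00364608]
[583.95549022 166.14795941]
[449.31517053 170.48960587]
```

```bash
cat > go.py <<'E'
import sys
from h import *
from rig import robot
def st():
    o=robot.get_obs();Rt=R.from_quat(o["tool_rot"]).as_matrix();y=np.degrees(np.arctan2(Rt[1,0],Rt[0,0]))
    print("t",round(o["time"],2),"pos",o["position"].round(4),"xyaw",round(y,2),"F",o["ft_force"].round(1),"M",o["moment"].round(2),"w",round(o["grip_width"]*1000,1),"tilt",np.degrees(np.arccos(-Rt[2,2])).round(2));return o,Rt
if __name__=="__main__":
    o,Rt=st()
    if len(sys.argv)>3:
        T=np.array([float(a) for a in sys.argv[1:4]]);print("tool delta mm",((T-o["position"])@Rt*1000).round(1))
E
cat > seats.py <<'E'
from h import *
for nm,p in dict(wide=(-5.8,-1,26),narrow=(9,-86,26),grip=(98.5,-54,67)).items():
    print(nm,fromrack(np.array(p)/1000).round(4))
print("up",Rk[:,0],"left",Rk[:,1],"n",Rk[:,2])
E
python3 seats.py
```

```text
wide [ 0.5717 -0.1703  0.0893]
narrow [ 0.5957 -0.253   0.0956]
grip [ 0.6549 -0.2132  0.1706]
up [0.89916128 0.11359049 0.42261826] left [-1.25333234e-01  9.92114701e-01  3.46944695e-18] n [-0.41928579 -0.05296811  0.90630779]
```

Call:
{"method": "step_arm", "body": {
  "slide": [
    [0, 0, 0],
    [0, 0, 0],
    [0, 0, 0],
    [0, 0, 0],
    [0, 0, 0],
    [0, 0, 0],
    [-13, -30, 6],
    [-13, -30, 6],
    [-13, -30, 6],
    [-13, -30, 6],
    [-13, -30, 6],
    [-13, -30, 6],
    [-13, -30, 6],
    [-13, -30, 6],
    [-13, -30, 6],
    [-13, -30, 6],
    [-13, -30, 6],
    [-13, -30, 6],
    [-13, -30, 6],
    [-13, -30, 6]
  ],
  "twist": [-6.33, -6.33, -6.33, -6.33, -6.33, -6.33, 0, 0, 0, 0, 0, 0, 0, 0, 0, 0, 0, 0, 0, 0],
  "jaw": 70
}}

```text
time: 1.77
position: [0.4843, 0.3028, 0.1549]
tool_rot: [-0.215, 0.977, -0.0, -0.0]
ft_force: [0.3, -0.4, -1.2]
grip_width: 0.0702
```

```bash
python3 go.py 0.522 0.275 0.1
```

```text
t 1.77 pos [0.4843 0.3028 0.1549] xyaw -155.14 F [ 0.3 -0.4 -1.2] M [ 0.04  0.01 -0.02] w 70.2 tilt 0.05
tool delta mm [-22.6 -41.1  54.9]
```

Call:
{"method": "step_arm", "body": {
  "slide": [
    [-11.3, -20.5, 27],
    [-11.3, -20.5, 27],
    [0, 0, 20],
    [0, 0, 0],
    [0, 0, 0]
  ],
  "twist": [0, 0, 0, 0, 0],
  "jaw": 50
}}

```text
time: 2.18
position: [0.5199, 0.2759, 0.0802]
tool_rot: [-0.215, 0.977, -0.0, -0.002]
ft_force: [0.5, 0.8, -0.5]
grip_width: 0.0513
```

```bash
python3 go.py 0.522 0.275 0.02; cat > snap.py <<'E'
import sys
from h import *
from rig import robot
n,cam,x0,x1,y0,y1,f=sys.argv[1],sys.argv[2],*map(int,sys.argv[3:7]),float(sys.argv[7])
c=robot.camera(cam);np.savez(n+".npz",**c)
cv2.imwrite(f"pics/{n}.png",cv2.resize(c["color"][y0:y1,x0:x1],None,fx=f,fy=f,interpolation=cv2.INTER_CUBIC))
E
python3 snap.py a1 top 80 240 170 300 4.5
```

```text
t 2.18 pos [0.5199 0.2759 0.0802] xyaw -155.17 F [ 0.5  0.8 -0.5] M [0.09 0.06 0.06] w 51.3 tilt 0.26
tool delta mm [-1.8 -1.8 60.2]
```

View pics/a1.png

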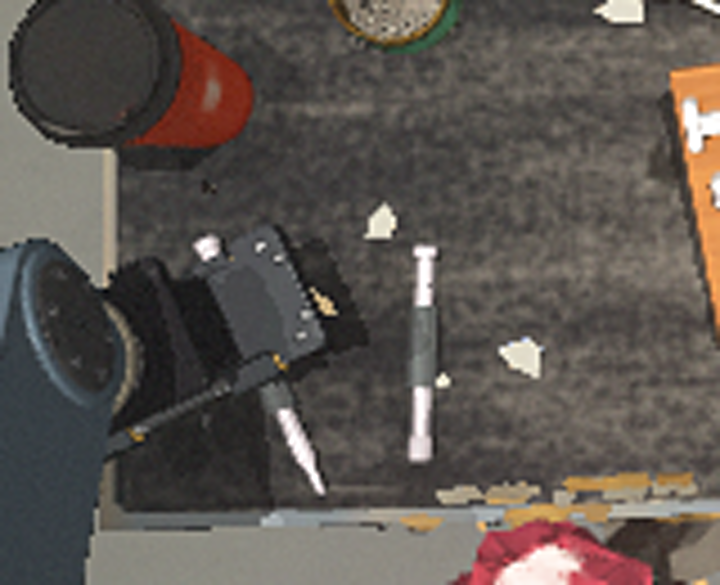

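Call:
{"method": "step_arm", "body": {
  "slide": [
    [-1.8, -1.8, 20],
    [0, 0, 20],
    [0, 0, 15],
    [0, 0, 5],
    [0, 0, 0]
  ],
  "twist": [0, 0, 0, 0, 0]
}}

```text
time: 2.65
position: [0.5229, 0.2763, 0.0218]
tool_rot: [-0.216, 0.976, -0.0, -0.0]
ft_force: [0.3, 0.6, 0.1]
grip_width: 0.0501
```

```bash
python3 go.py 0.522 0.275 0.02
```

```text
t 2.65 pos [0.5229 0.2763 0.0218] xyaw -155.05 F [0.3 0.6 0.1] M [ 0.05 -0.02  0.04] w 50.1 tilt 0.03
tool delta mm [ 1.4 -0.8  1.8]
```

Call:
{"method": "step_arm", "body": {
  "slide": [
    [1.4, -1, 1.5],
    [0, 0, 0],
    [0, 0, 0],
    [0, 0, 0],
    [0, 0, 0],
    [0, 0, 0]
  ],
  "twist": [0, 0, 0, 0, 0, 0],
  "jaw": 0,
  "force": 15
}}

```text
time: 3.15
position: [0.523, 0.2742, 0.0205]
tool_rot: [-0.215, 0.977, 0.0, 0.0]
ft_force: [-0.7, 0.8, 1.0]
grip_width: 0.0182
```

```bash
python3 go.py 0.5717 -0.1703 0.16
```

```text
t 3.15 pos [0.523  0.2742 0.0205] xyaw -155.14 F [-0.7  0.8  1. ] M [ 0.1   0.03 -0.07] w 18.2 tilt 0.04
tool delta mm [ 142.6 -423.8 -139.6]
```

Call:
{"method": "step_arm", "body": {
  "slide": [
    [0, 0, -15],
    [0, 0, -30],
    [0, 0, -36],
    [0, 0, -36],
    [0, 0, -36],
    [0, 0, -36],
    [2, -16, 0],
    [2.5, -34, 0],
    [2.5, -34, 0],
    [2.5, -34, 0],
    [2.5, -34, 0],
    [2.5, -34, 0],
    [2.5, -34, 0],
    [2.5, -34, 0],
    [2.5, -34, 0],
    [2.5, -34, 0],
    [2.5, -34, 0],
    [2.5, -34, 0],
    [2.5, -34, 0],
    [2.5, -25, 0]
  ],
  "twist": [0, 0, 0, 5.9, 5.9, 5.9, 0, 0, 0, 0, 0, 0, 0, 0, 0, 0, 0, 0, 0, 0]
}}

```text
time: 4.82
position: [0.5444, -0.1786, 0.2088]
tool_rot: [-0.062, 0.998, -0.0, 0.0]
ft_force: [0.4, -0.1, -1.4]
grip_width: 0.0177
```

```bash
python3 go.py 0.5465 -0.1735 0.1552;python3 snap.py a2 scene 200 360 120 300 3.2;python3 snap.py a3 top 200 360 130 290 3.5
```

```text
t 4.82 pos [ 0.5444 -0.1786  0.2088] xyaw -172.91 F [ 0.4 -0.1 -1.4] M [ 0.   -0.01 -0.02] w 17.7 tilt 0.05
tool delta mm [-2.7  4.8 53.6]
```

View pics/a2.png

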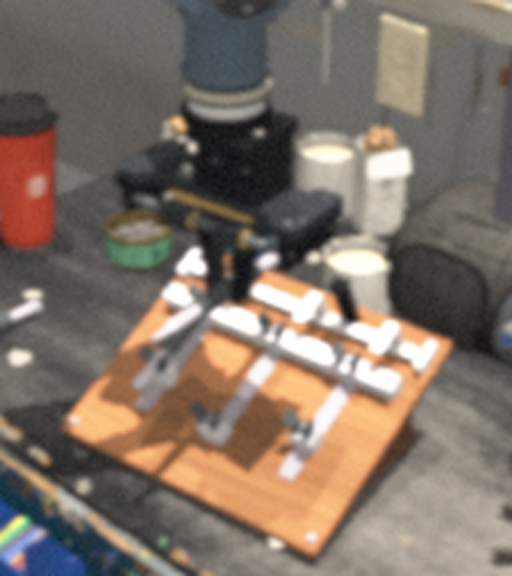

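View pics/a3.png

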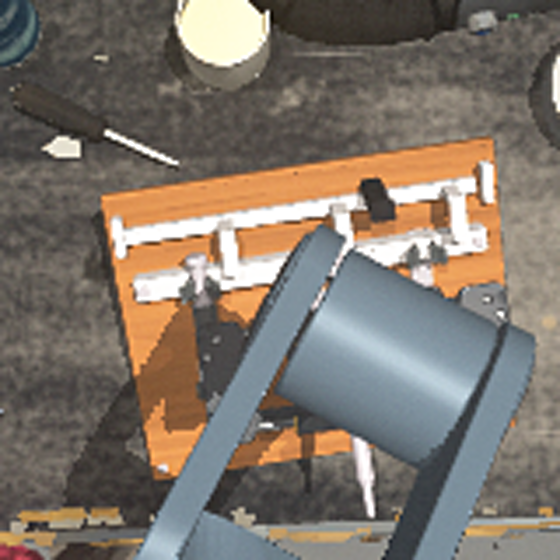

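Call:
{"method": "step_arm", "body": {
  "slide": [
    [-1.3, 2.4, 18],
    [-1.4, 2.4, 18],
    [0, 0, 17],
    [0, 0, 0],
    [0, 0, 0]
  ],
  "twist": [0, 0, 0, 0, 0],
  "force": 7
}}

```text
time: 5.33
position: [0.5457, -0.1694, 0.1552]
tool_rot: [-0.063, 0.998, 0.001, -0.001]
ft_force: [-0.2, -0.3, -0.9]
grip_width: 0.0176
```

```bash
python3 go.py 0.5465 -0.1735 0.1552;python3 snap.py a4 scene 200 360 120 300 3.2
```

```text
t 5.33 pos [ 0.5457 -0.1694  0.1552] xyaw -172.8 F [-0.2 -0.3 -0.9] M [-0.01  0.01 -0.04] w 17.6 tilt 0.2
tool delta mm [-0.3 -4.2 -0.1]
```

View pics/a4.png

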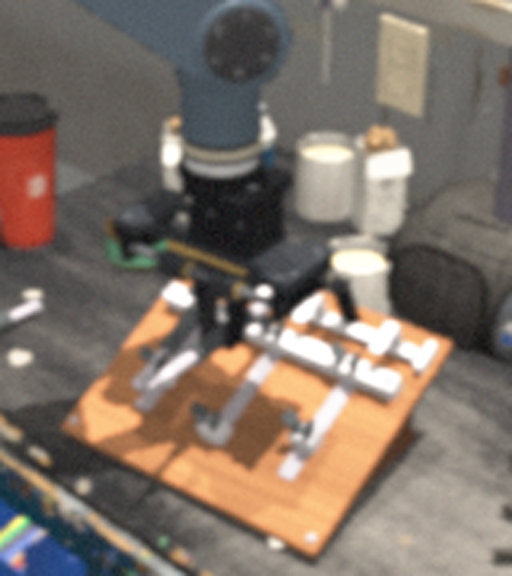

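Call:
{"method": "step_arm", "body": {
  "slide": [
    [-0.3, -4, 0],
    [-4.2, 0, 9.1],
    [-4.2, 0, 9.1],
    [-2.1, 0, 4.5],
    [-2.1, 0, 4.5],
    [0, 0, 0]
  ],
  "twist": [0, 0, 0, 0, 0, 0]
}}

```text
time: 5.88
position: [0.5598, -0.1725, 0.1276]
tool_rot: [-0.063, 0.998, 0.001, -0.001]
ft_force: [0.9, -0.0, -1.7]
grip_width: 0.0181
```

```bash
cat > rel.py <<'E'
import sys
from go import *
o,Rt=st();off=float(sys.argv[2]) if len(sys.argv)>2 else 11.5
seat=np.array({"w":[-5.8,-1,26],"n":[9,-86,26]}[sys.argv[1]])
p=torack(o["position"]-[0,0,off/1000])*1000-seat;print("rel seat (upslope,left,out) mm",p.round(1),"F rack",(o["ft_force"]@Rk).round(1))
E
python3 rel.py w
```

```text
t 5.88 pos [ 0.5598 -0.1725  0.1276] xyaw -172.81 F [ 0.9 -0.  -1.7] M [-0.01  0.04  0.01] w 18.1 tilt 0.11
rel seat (upslope,left,out) mm [ 0.4 -0.6 29.3] F rack [ 0.1 -0.1 -1.9]
```

Call:
{"method": "step_arm", "body": {
  "slide": [
    [-1.7, 0, 3.6],
    [-1.7, 0, 3.6],
    [-1.7, 0, 3.6],
    [0, 0, 0]
  ],
  "twist": [0, 0, 0, 0]
}}

```text
time: 6.22
position: [0.5651, -0.1721, 0.1174]
tool_rot: [-0.063, 0.998, 0.0, -0.0]
ft_force: [-0.4, -0.3, -1.2]
grip_width: 0.0176
```

```bash
python3 rel.py w;python3 snap.py a5 scene 230 330 170 290 5
```

```text
t 6.22 pos [ 0.5651 -0.1721  0.1174] xyaw -172.83 F [-0.4 -0.3 -1.2] M [0.05 0.06 0.04] w 17.6 tilt 0.03
rel seat (upslope,left,out) mm [ 0.8 -1.  17.9] F rack [-0.9 -0.3 -1. ]
```

View pics/a5.png

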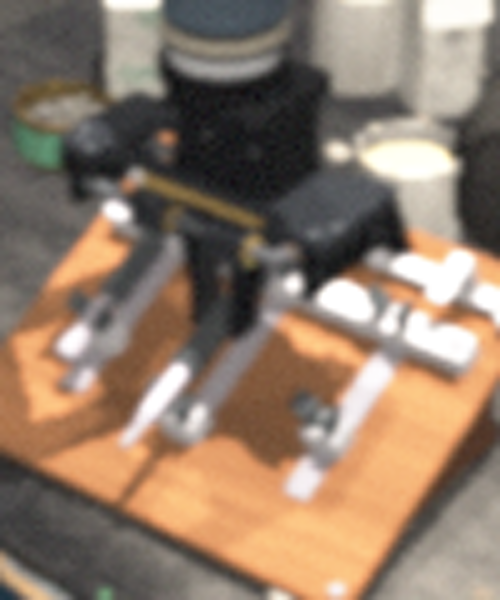

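Call:
{"method": "step_arm", "body": {
  "slide": [
    [0, 0, 0],
    [-1.3, 0, 2.7],
    [-1.3, 0, 2.7],
    [0, 0, 0]
  ],
  "twist": [0, 0, 0, 0],
  "force": 25
}}

```text
time: 6.6
position: [0.5673, -0.1712, 0.1124]
tool_rot: [-0.062, 0.998, 0.001, -0.0]
ft_force: [0.1, 3.7, -0.2]
grip_width: 0.0175
```

```bash
python3 rel.py w
```

```text
t 6.6 pos [ 0.5673 -0.1712  0.1124] xyaw -172.84 F [ 0.1  3.7 -0.2] M [0.4  0.14 0.04] w 17.5 tilt 0.09
rel seat (upslope,left,out) mm [ 0.9 -0.3 12.4] F rack [ 0.4  3.7 -0.4]
```

Call:
{"method": "step_arm", "body": {
  "slide": [
    [0, 1.5, 0],
    [0, 0, 0]
  ],
  "twist": [0, 0]
}}

```text
time: 6.77
position: [0.5673, -0.1705, 0.1125]
tool_rot: [-0.063, 0.998, -0.0, -0.0]
ft_force: [-0.9, 0.0, -0.7]
grip_width: 0.0176
```

```bash
python3 rel.py w;python3 snap.py a6 scene 230 330 170 290 5
```

```text
t 6.77 pos [ 0.5673 -0.1705  0.1125] xyaw -172.81 F [-0.9  0.  -0.7] M [ 0.02  0.13 -0.02] w 17.6 tilt 0.03
rel seat (upslope,left,out) mm [ 1.   0.4 12.5] F rack [-1.1  0.1 -0.2]
```

View pics/a6.png

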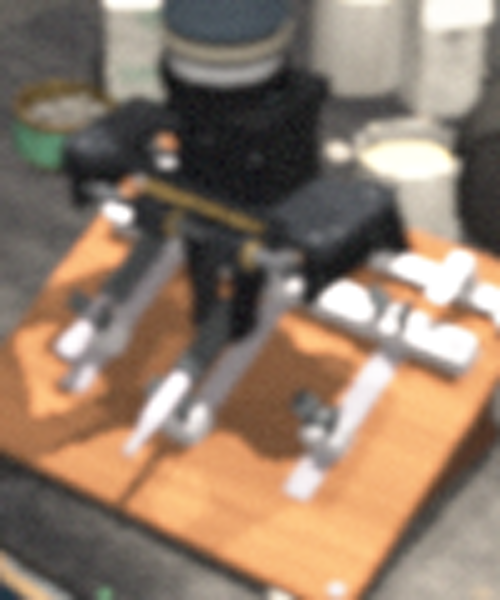

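Call:
{"method": "step_arm", "body": {
  "slide": [
    [-0.8, 0, 1.8],
    [-0.8, 0, 1.8],
    [0, 0, 0]
  ],
  "twist": [0, 0, 0]
}}

```text
time: 7.07
position: [0.5688, -0.1702, 0.1092]
tool_rot: [-0.062, 0.998, 0.0, -0.0]
ft_force: [-1.9, 0.2, 2.5]
grip_width: 0.0173
```

```bash
python3 rel.py w
```

```text
t 7.07 pos [ 0.5688 -0.1702  0.1092] xyaw -172.83 F [-1.9  0.2  2.5] M [ 0.16  0.49 -0.04] w 17.3 tilt 0.03
rel seat (upslope,left,out) mm [0.9 0.5 8.8] F rack [-0.7  0.5  3.1]
```

Call:
{"method": "step_arm", "body": {
  "slide": [
    [-0.8, 0, 1.8],
    [-0.8, 0, 1.8],
    [0, 0, 0]
  ],
  "twist": [0, 0, 0]
}}

```text
time: 7.32
position: [0.5706, -0.17, 0.105]
tool_rot: [-0.062, 0.998, 0.0, -0.0]
ft_force: [-2.5, 0.9, -0.0]
grip_width: 0.0176
```

```bash
python3 rel.py w
```

```text
t 7.32 pos [ 0.5706 -0.17    0.105 ] xyaw -172.83 F [-2.5  0.9 -0. ] M [0.21 0.27 0.04] w 17.6 tilt 0.01
rel seat (upslope,left,out) mm [0.8 0.4 4.2] F rack [-2.1  1.2  1. ]
```

Call:
{"method": "step_arm", "body": {
  "slide": [
    [-0.8, 0, 1.8],
    [-0.6, 0, 1.3],
    [0, 0, 0]
  ],
  "twist": [0, 0, 0]
}}

```text
time: 7.57
position: [0.5719, -0.1699, 0.1019]
tool_rot: [-0.063, 0.998, 0.0, -0.0]
ft_force: [-2.9, 0.9, -0.5]
grip_width: 0.0178
```

```bash
python3 rel.py w
```

```text
t 7.57 pos [ 0.5719 -0.1699  0.1019] xyaw -172.83 F [-2.9  0.9 -0.5] M [0.09 0.22 0.  ] w 17.8 tilt 0.03
rel seat (upslope,left,out) mm [0.7 0.4 0.9] F rack [-2.7  1.2  0.7]
```

Call:
{"method": "step_arm", "body": {
  "slide": [
    [-0.4, 0, 0.9],
    [-0.4, 0, 0.9],
    [0, 0, 0]
  ],
  "twist": [0, 0, 0]
}}

```text
time: 7.82
position: [0.572, -0.1699, 0.1018]
tool_rot: [-0.063, 0.998, -0.0, -0.001]
ft_force: [-6.5, -0.2, 10.4]
grip_width: 0.0178
```

```bash
python3 rel.py w;python3 snap.py a7 scene 230 330 170 290 5
```

```text
t 7.82 pos [ 0.572  -0.1699  0.1018] xyaw -172.79 F [-6.5 -0.2 10.4] M [0.15 1.01 0.  ] w 17.8 tilt 0.09
rel seat (upslope,left,out) mm [0.7 0.4 0.7] F rack [-1.5  0.6 12.1]
```

View pics/a7.png

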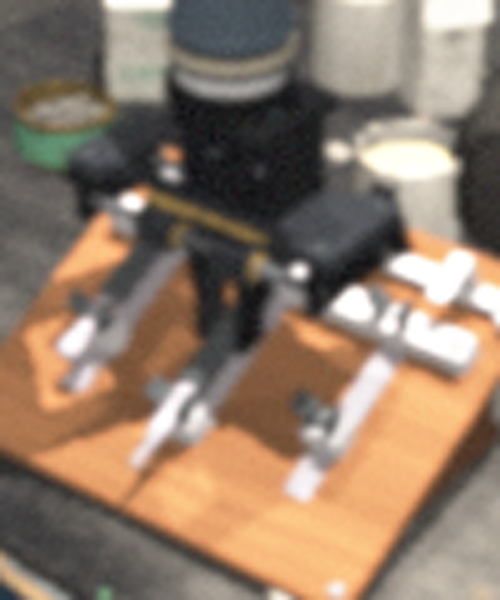

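Call:
{"method": "step_arm", "body": {
  "slide": [
    [0, 0, 0],
    [0, 0, 0],
    [0, 0, 0],
    [0, 0, -15],
    [0, 0, -30],
    [0, 0, -36],
    [0, 0, -36],
    [0, 25, 0],
    [0, 34, 0],
    [0, 34, 0],
    [0, 34, 0],
    [0, 34, 0],
    [0, 34, 0],
    [0, 34, 0],
    [0, 34, 0],
    [0, 34, 0],
    [0, 34, 0]
  ],
  "twist": [0, 0, 0, 0, 0, 0, 0, 0, 0, 0, 0, 0, 0, 0, 0, 4.5, 4.5],
  "jaw": 45
}}

```text
time: 9.28
position: [0.5338, 0.1606, 0.2174]
tool_rot: [0.018, 1.0, 0.0, 0.0]
ft_force: [0.2, -0.3, -1.0]
grip_width: 0.0447
```

```bash
python3 go.py 0.52 0.168 0.08;python3 snap.py a8 scene 230 330 170 290 5;python3 snap.py a9 top 220 355 150 275 4.5
```

```text
t 9.28 pos [0.5338 0.1606 0.2174] xyaw 177.95 F [ 0.2 -0.3 -1. ] M [ 0.02 -0.07  0.01] w 44.7 tilt 0.03
tool delta mm [ 14.2   6.9 137.4]
```

View pics/a8.png

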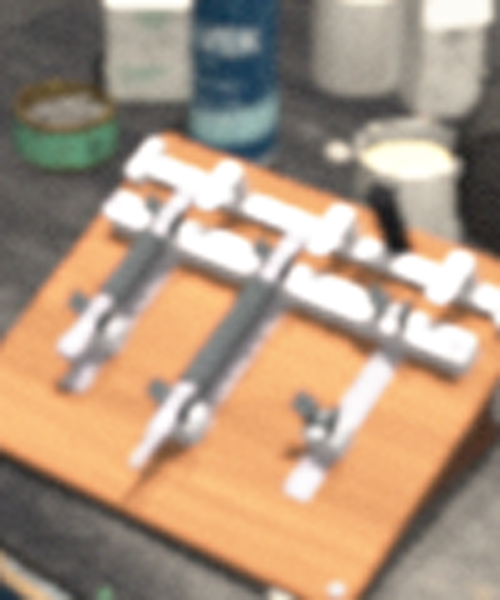

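View pics/a9.png

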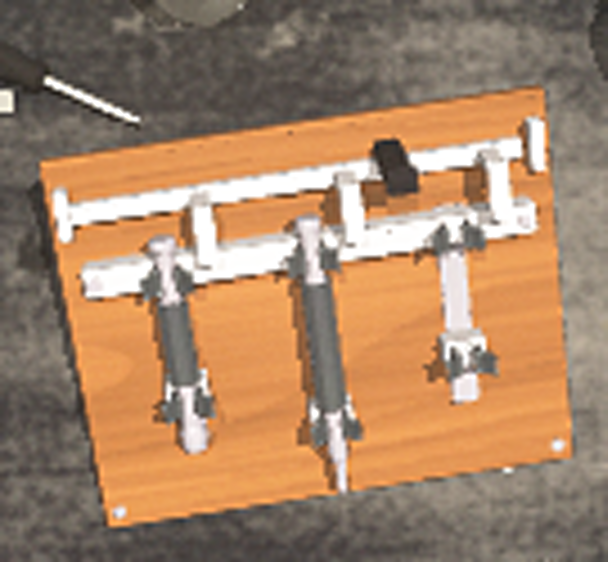

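```bash
cat > chk.py <<'E'
import sys
from h import *
for n in sys.argv[1:]:
    c=load(n+".npz");q=torack(cloud(c).reshape(-1,3))*1000;q=q[c["depth"].ravel()>0]
    for y0 in(85,0,-85):
        for s0 in(-85,-75,-55,-45,-30,-15,0,15,25,35,49,65,70,75):
            k=(abs(q[:,1]-y0+.5)<5)&(abs(q[:,0]-s0)<6)
            print(s0,np.median(q[k,2]).round(1) if k.sum()>2 else None,end="; ")
        print(n,y0)
E
python3 chk.py a8 a9
```

```text
-85 -0.2; -75 0.5; -55 16.4; -45 16.9; -30 31.8; -15 28.9; 0 4.5; 15 29.4; 25 17.2; 35 2.4; 49 33.0; 65 29.4; 70 24.1; 75 0.6; a8 85
-85 3.4; -75 2.9; -55 31.3; -45 30.7; -30 32.7; -15 30.3; 0 31.4; 15 2.3; 25 31.5; 35 6.5; 49 31.2; 65 30.7; 70 4.3; 75 -0.2; a8 0
-85 0.1; -75 0.8; -55 1.2; -45 3.7; -30 26.0; -15 1.2; 0 1.2; 15 1.0; 25 -1.0; 35 3.0; 49 23.1; 65 -1.4; 70 -1.4; 75 -1.3; a8 -85
-85 0.8; -75 None; -55 33.2; -45 31.3; -30 33.3; -15 34.9; 0 35.4; 15 35.6; 25 34.8; 35 31.7; 49 31.4; 65 30.4; 70 25.6; 75 2.2; a9 85
-85 31.1; -75 31.7; -55 30.4; -45 35.3; -30 34.0; -15 34.6; 0 34.6; 15 35.0; 25 34.2; 35 32.9; 49 33.1; 65 30.3; 70 25.3; 75 1.7; a9 0
-85 -0.2; -75 0.7; -55 2.6; -45 19.6; -30 21.1; -15 1.9; 0 2.7; 15 1.1; 25 1.8; 35 1.7; 49 20.8; 65 -0.6; 70 0.4; 75 1.1; a9 -85
```

Call:
{"method": "step_arm", "body": {
  "slide": [
    [7, 3.5, 32],
    [7.2, 3.5, 32],
    [0, 0, 32],
    [0, 0, 25],
    [0, 0, 0],
    [0, 0, 0]
  ],
  "twist": [0, 0, 0, 0, 0, 0]
}}

```text
time: 9.88
position: [0.5199, 0.1656, 0.0955]
tool_rot: [0.016, 1.0, -0.0, -0.001]
ft_force: [-0.2, -0.3, -0.0]
grip_width: 0.0448
```

```bash
python3 go.py 0.52 0.168 0.0205
```

```text
t 9.88 pos [0.5199 0.1656 0.0955] xyaw 178.16 F [-0.2 -0.3 -0. ] M [ 0.02 -0.05 -0.04] w 44.8 tilt 0.15
tool delta mm [-0.2  2.4 75. ]
```

Long punch is level with the already-seated punch (barrel top 34–35 mm over the board). Now the short one.

Call:
{"method": "step_arm", "body": {
  "slide": [
    [0, 2.4, 25],
    [0, 0, 25],
    [0, 0, 18],
    [0, 0, 6],
    [0, 0, 0],
    [0, 0, 0]
  ],
  "twist": [0, 0, 0, 0, 0, 0]
}}

```text
time: 10.38
position: [0.5217, 0.1686, 0.024]
tool_rot: [0.016, 1.0, 0.0, 0.001]
ft_force: [0.3, 0.1, 0.4]
grip_width: 0.0454
```

```bash
python3 go.py 0.52 0.168 0.0205;python3 snap.py b1 top 80 240 170 300 4.5
```

```text
t 10.38 pos [0.5217 0.1686 0.024 ] xyaw 178.16 F [0.3 0.1 0.4] M [0.03 0.02 0.03] w 45.4 tilt 0.17
tool delta mm [ 1.7 -0.7  3.5]
```

View pics/b1.png

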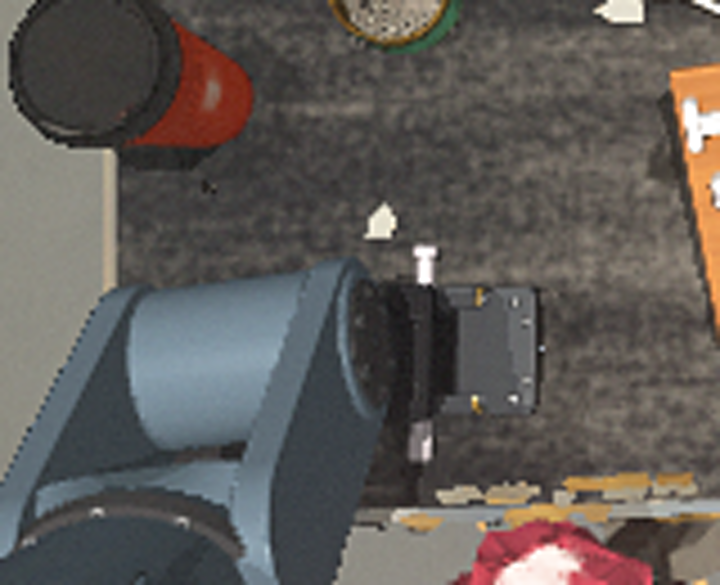

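Call:
{"method": "step_arm", "body": {
  "slide": [
    [1.5, -0.7, 3.3],
    [0, 0, 0],
    [0, 0, 0],
    [0, 0, 0],
    [0, 0, 0],
    [0, 0, 0]
  ],
  "twist": [0, 0, 0, 0, 0, 0],
  "jaw": 0,
  "force": 15
}}

```text
time: 10.93
position: [0.5188, 0.1681, 0.0195]
tool_rot: [0.016, 1.0, 0.0, 0.0]
ft_force: [0.4, 0.4, 2.3]
grip_width: 0.0176
```

```bash
python3 go.py 0.52 0.168 0.0205; python3 - <<'E'
from h import *
print(fromrack(np.array([9.6,-85.5,86])/1000)+[0,0,.0115])
E
```

```text
t 10.93 pos [0.5188 0.1681 0.0195] xyaw 178.17 F [0.4 0.4 2.3] M [0.06 0.07 0.01] w 17.6 tilt 0.02
tool delta mm [-1.2 -0.  -1. ]
[ 0.57098936 -0.2555906   0.1616996 ]
```

Call:
{"method": "step_arm", "body": {
  "slide": [
    [0, 0, -15],
    [0, 0, -30],
    [0, 0, -36],
    [0, 0, -36],
    [0, 0, -36],
    [0, 0, -36],
    [1.3, -16, 0],
    [0, -33, 0],
    [0, -33, 0],
    [0, -33, 0],
    [0, -33, 0],
    [0, -33, 0],
    [0, -33, 0],
    [0, -33, 0],
    [0, -33, 0],
    [0, -33, 0],
    [0, -33, 0],
    [0, -33, 0],
    [0, -33, 0],
    [0, -15, 0]
  ],
  "twist": [0, 0, 0, 0, -4.5, -4.5, 0, 0, 0, 0, 0, 0, 0, 0, 0, 0, 0, 0, 0, 0]
}}

```text
time: 12.6
position: [0.571, -0.2602, 0.2079]
tool_rot: [-0.061, 0.998, -0.001, 0.0]
ft_force: [0.4, 0.7, -0.2]
grip_width: 0.0177
```

Call:
{"method": "step_arm", "body": {
  "slide": [
    [0, 0, 15],
    [0, 0, 18],
    [0, 0, 0],
    [0, 0, 0]
  ],
  "twist": [0, 0, 0, 0],
  "force": 7
}}

```text
time: 12.93
position: [0.5695, -0.2545, 0.1739]
tool_rot: [-0.063, 0.998, 0.001, -0.002]
ft_force: [-0.7, 0.3, -1.6]
grip_width: 0.0176
```

```bash
python3 rel.py n 10.5;python3 go.py 0.571 -0.2556 0.1607
```

```text
t 12.93 pos [ 0.5695 -0.2545  0.1739] xyaw -172.82 F [-0.7  0.3 -1.6] M [0.03 0.04 0.08] w 17.6 tilt 0.26
rel seat (upslope,left,out) mm [ 5.   1.8 72.5] F rack [-1.3  0.4 -1.2]
t 12.93 pos [ 0.5695 -0.2545  0.1739] xyaw -172.82 F [-0.7  0.3 -1.6] M [0.03 0.04 0.08] w 17.6 tilt 0.26
tool delta mm [-1.4 -1.3 13.2]
```

Call:
{"method": "step_arm", "body": {
  "slide": [
    [-3.4, -1.1, 14],
    [-3.4, 0, 9],
    [-3.4, 0, 9],
    [-2.2, 0, 5],
    [-2.2, 0, 5],
    [0, 0, 0]
  ],
  "twist": [0, 0, 0, 0, 0, 0]
}}

```text
time: 13.43
position: [0.5853, -0.2542, 0.1319]
tool_rot: [-0.063, 0.998, 0.001, -0.001]
ft_force: [0.3, 0.8, -1.2]
grip_width: 0.0178
```

```bash
python3 rel.py n 10.5
```

```text
t 13.43 pos [ 0.5853 -0.2542  0.1319] xyaw -172.8 F [ 0.3  0.8 -1.2] M [ 0.05  0.02 -0.03] w 17.8 tilt 0.12
rel seat (upslope,left,out) mm [ 1.5  0.  27.9] F rack [-0.2  0.8 -1.3]
```

Call:
{"method": "step_arm", "body": {
  "slide": [
    [-0.8, 0.7, 4.2],
    [-1.7, 0, 3.6],
    [-1.3, 0, 2.7],
    [0, 0, 0]
  ],
  "twist": [0, 0, 0, 0]
}}

```text
time: 13.77
position: [0.589, -0.2536, 0.1223]
tool_rot: [-0.063, 0.998, 0.0, -0.0]
ft_force: [-0.4, 1.1, -0.6]
grip_width: 0.0178
```

```bash
python3 rel.py n 10.5;python3 snap.py b2 scene 230 330 170 290 5
```

```text
t 13.77 pos [ 0.589  -0.2536  0.1223] xyaw -172.83 F [-0.4  1.1 -0.6] M [0.23 0.03 0.02] w 17.8 tilt 0.04
rel seat (upslope,left,out) mm [ 0.8  0.2 17.5] F rack [-0.4  1.1 -0.4]
```

View pics/b2.png

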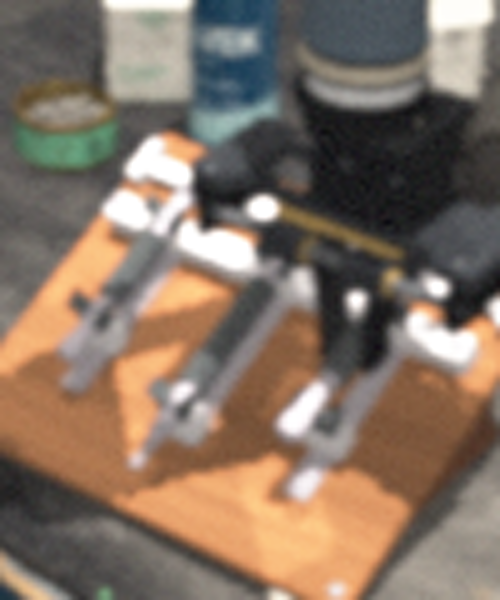

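Call:
{"method": "step_arm", "body": {
  "slide": [
    [0, 0.8, 0],
    [-1.1, 0, 2.7],
    [-1.1, 0, 2.7],
    [0, 0, 0]
  ],
  "twist": [0, 0, 0, 0],
  "force": 25
}}

```text
time: 14.15
position: [0.5915, -0.253, 0.1174]
tool_rot: [-0.062, 0.998, -0.0, 0.0]
ft_force: [0.3, 0.2, 0.5]
grip_width: 0.0178
```

```bash
python3 rel.py n 10.5
```

```text
t 14.15 pos [ 0.5915 -0.253   0.1174] xyaw -172.84 F [0.3 0.2 0.5] M [ 0.08 -0.01 -0.03] w 17.8 tilt 0.06
rel seat (upslope,left,out) mm [ 1.   0.5 12. ] F rack [0.5 0.2 0.3]
```

Call:
{"method": "step_arm", "body": {
  "slide": [
    [-0.7, 0, 1.8],
    [-0.7, 0, 1.8],
    [0, 0, 0]
  ],
  "twist": [0, 0, 0]
}}

```text
time: 14.4
position: [0.5927, -0.2526, 0.1131]
tool_rot: [-0.063, 0.998, 0.0, 0.0]
ft_force: [-0.1, 0.6, -2.5]
grip_width: 0.0178
```

```bash
python3 rel.py n 10.5
```

```text
t 14.4 pos [ 0.5927 -0.2526  0.1131] xyaw -172.83 F [-0.1  0.6 -2.5] M [ 0.01 -0.02  0.01] w 17.8 tilt 0.01
rel seat (upslope,left,out) mm [0.3 0.8 7.6] F rack [-1.   0.6 -2.3]
```

Call:
{"method": "step_arm", "body": {
  "slide": [
    [-0.7, 0, 1.8],
    [-0.7, 0, 1.8],
    [0, 0, 0]
  ],
  "twist": [0, 0, 0]
}}

```text
time: 14.65
position: [0.5935, -0.2526, 0.1103]
tool_rot: [-0.063, 0.998, 0.0, -0.0]
ft_force: [-2.6, -0.5, 3.3]
grip_width: 0.0177
```

```bash
python3 rel.py n 10.5
```

```text
t 14.65 pos [ 0.5935 -0.2526  0.1103] xyaw -172.82 F [-2.6 -0.5  3.3] M [0.02 0.29 0.03] w 17.7 tilt 0.06
rel seat (upslope,left,out) mm [-0.2  0.7  4.7] F rack [-1.  -0.2  4.1]
```

Call:
{"method": "step_arm", "body": {
  "slide": [
    [-0.8, 0, 1.8],
    [-0.8, 0, 1.8],
    [0, 0, 0]
  ],
  "twist": [0, 0, 0]
}}

```text
time: 14.9
position: [0.5949, -0.2523, 0.1063]
tool_rot: [-0.063, 0.998, 0.0, -0.001]
ft_force: [-3.0, -0.3, 2.2]
grip_width: 0.0179
```

```bash
python3 rel.py n 10.5;python3 snap.py b3 scene 230 330 170 290 5
```

```text
t 14.9 pos [ 0.5949 -0.2523  0.1063] xyaw -172.83 F [-3.  -0.3  2.2] M [0.01 0.47 0.03] w 17.9 tilt 0.07
rel seat (upslope,left,out) mm [-0.5  0.8  0.5] F rack [-1.8  0.1  3.3]
```

View pics/b3.png

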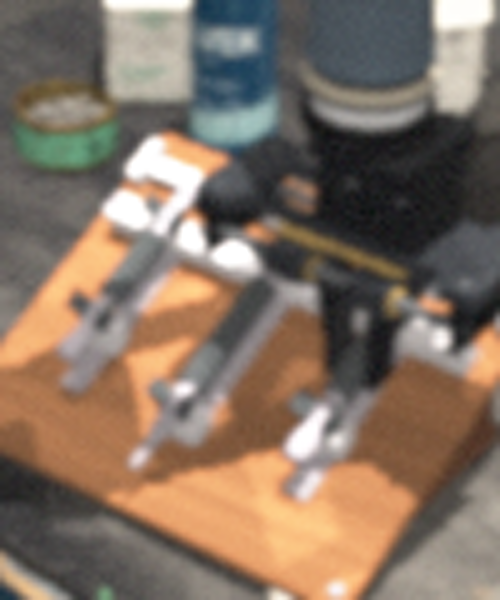

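Appears to be down in the clips. One last slight press to confirm the hard stop.

Call:
{"method": "step_arm", "body": {
  "slide": [
    [-0.4, 0, 0.9],
    [-0.4, 0, 0.9],
    [0, 0, 0]
  ],
  "twist": [0, 0, 0]
}}

```text
time: 15.2
position: [0.595, -0.2523, 0.1062]
tool_rot: [-0.063, 0.998, 0.0, -0.001]
ft_force: [-7.5, 0.1, 11.1]
grip_width: 0.0176
```

```bash
python3 rel.py n 10.5
```

```text
t 15.2 pos [ 0.595  -0.2523  0.1062] xyaw -172.8 F [-7.5  0.1 11.1] M [-0.    1.18  0.04] w 17.6 tilt 0.16
rel seat (upslope,left,out) mm [-0.5  0.7  0.4] F rack [-2.1  1.1 13.2]
```

Call:
{"method": "step_arm", "body": {
  "slide": [
    [0, 0, 0],
    [0, 0, 0],
    [0, 0, 0],
    [0, 0, -15],
    [0, 0, -30],
    [0, 0, -36],
    [0, 0, -36],
    [0, -20, 0],
    [0, -34, 0],
    [0, -34, 0],
    [0, -34, 0],
    [0, -34, 0],
    [0, 0, 0]
  ],
  "twist": [0, 0, 0, 0, 0, 0, 0, 0, 0, 0, 0, 0, 0],
  "jaw": 45
}}

```text
time: 16.28
position: [0.6162, -0.4145, 0.221]
tool_rot: [-0.06, 0.998, -0.003, 0.001]
ft_force: [-0.5, 0.5, 1.1]
grip_width: 0.0451
```

```bash
python3 go.py;python3 snap.py b4 scene 230 330 170 290 5;python3 snap.py b5 top 220 355 150 275 4.5; python3 chk.py b4 b5;python3 - <<'E'
from h import *
for n in("b4","b5"):
    c=load(n+".npz");q=torack(cloud(c).reshape(-1,3))*1000;q=q[(c["depth"].ravel()>0)]
    k=(abs(q[:,0]-100)<20)&(abs(q[:,1]+53)<22)&(q[:,2]>55)&(q[:,2]<80);p=q[k];print("grip",k.sum(),np.percentile(p,[5,50,95],axis=0).round(1).tolist())
E
```

```text
t 16.28 pos [ 0.6162 -0.4145  0.221 ] xyaw -173.1 F [-0.5  0.5  1.1] M [-0.01 -0.01 -0.01] w 45.1 tilt 0.38
-85 -2.7; -75 1.2; -55 15.3; -45 5.0; -30 31.3; -15 29.8; 0 2.8; 15 18.7; 25 4.0; 35 34.6; 49 585.1; 65 605.5; 70 27.9; 75 1.3; b4 85
-85 1.1; -75 3.6; -55 30.9; -45 30.9; -30 31.6; -15 32.2; 0 695.8; 15 728.6; 25 732.3; 35 2.6; 49 32.1; 65 28.2; 70 3.4; 75 -0.7; b4 0
-85 -0.3; -75 0.3; -55 23.4; -45 10.3; -30 32.3; -15 31.2; 0 32.6; 15 32.0; 25 32.5; 35 32.9; 49 589.8; 65 621.8; 70 623.4; 75 624.5; b4 -85
-85 -0.3; -75 None; -55 33.5; -45 31.7; -30 31.8; -15 34.6; 0 34.5; 15 35.0; 25 35.7; 35 31.5; 49 32.0; 65 31.4; 70 23.9; 75 1.7; b5 85
-85 31.6; -75 31.6; -55 31.8; -45 34.5; -30 35.6; -15 35.3; 0 35.3; 15 34.5; 25 35.0; 35 32.2; 49 32.3; 65 30.6; 70 25.3; 75 1.9; b5 0
-85 0.4; -75 -0.3; -55 33.5; -45 30.9; -30 32.0; -15 33.8; 0 34.8; 15 34.7; 25 34.6; 35 33.6; 49 33.2; 65 33.6; 70 33.4; 75 617.1; b5 -85
grip 32 [[90.7, -64.5, 58.5], [96.2, -57.3, 65.3], [105.3, -47.9, 67.8]]
grip 47 [[91.4, -61.0, 61.3], [99.3, -52.8, 65.9], [105.6, -45.7, 68.5]]
```

View pics/b4.png

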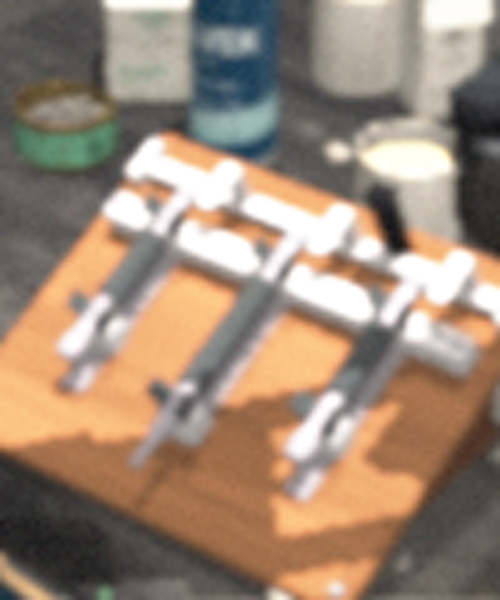

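View pics/b5.png

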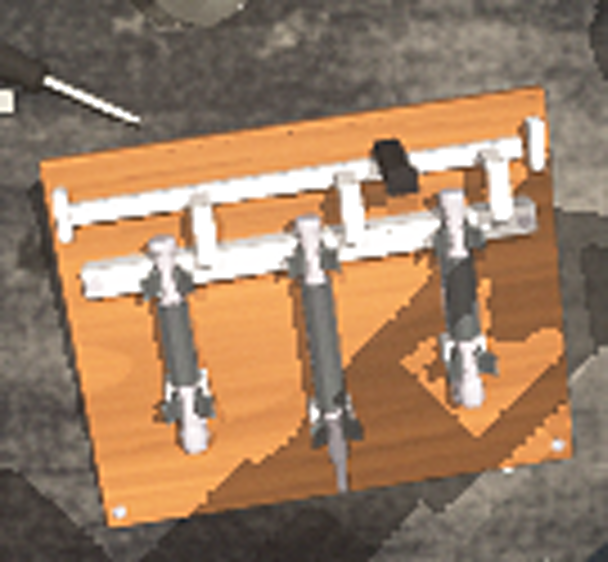

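```bash
python3 - <<'E'
from h import *
from rig import robot
o=robot.get_obs();Rt=R.from_quat(o["tool_rot"]).as_matrix()
T=fromrack(np.array([98.5,-88,53])/1000)+[0,0,.017];print(T,((T-o["position"])@Rt*1000).round(1))
E
```

```text
[ 0.66507456 -0.24622474  0.17486221] [-68.9 154.6  45.8]
```

Call:
{"method": "step_arm", "body": {
  "slide": [
    [-10, 22, 0],
    [-15, 33, 0],
    [-15, 33, 0],
    [-15, 33, 0],
    [-14, 33, 0],
    [0, 0, 0],
    [0, 0, 0]
  ],
  "twist": [0, 0, 0, 0, 0, 0, 0],
  "jaw": 0
}}

```text
time: 16.97
position: [0.6654, -0.2411, 0.2217]
tool_rot: [-0.065, 0.998, 0.0, -0.0]
ft_force: [-0.0, -0.2, -0.2]
grip_width: 0.006
```

```bash
python3 go.py .6651 -.2462 .1749;python3 snap.py c1 scene 230 350 150 270 5;
```

```text
t 16.97 pos [ 0.6654 -0.2411  0.2217] xyaw -172.5 F [-0.  -0.2 -0.2] M [ 0.01  0.01 -0.02] w 6.0 tilt 0.07
tool delta mm [ 0.9 -5.1 46.8]
```

View pics/c1.png

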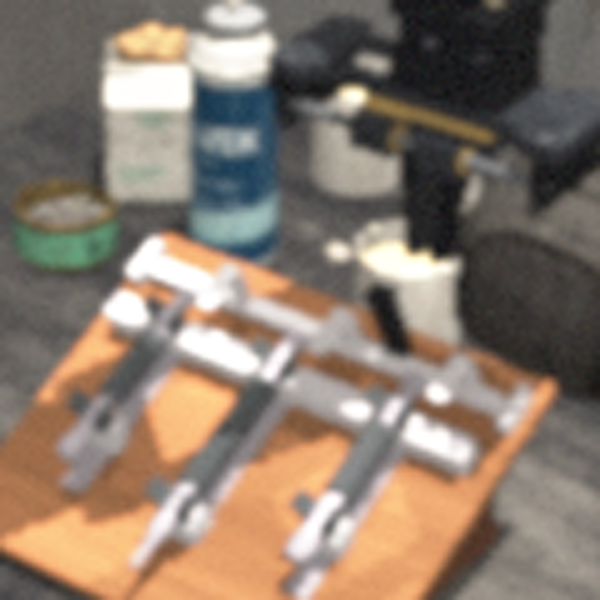

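Call:
{"method": "step_arm", "body": {
  "slide": [
    [0.5, -7, 0],
    [0, 0, 0],
    [0, 0, 18],
    [0, 0, 18],
    [0, 0, 10],
    [0, 0, 0]
  ],
  "twist": [0, 0, 0, 0, 0, 0]
}}

```text
time: 17.52
position: [0.6632, -0.2532, 0.1724]
tool_rot: [-0.061, 0.998, 0.002, -0.003]
ft_force: [-0.2, 0.2, -0.3]
grip_width: 0.0007
```

```bash
cat > kp.py <<'E'
from go import *
o,Rt=st();p=torack(o["position"]-[0,0,.017])*1000;print("tip rack",p.round(1),"F rack",(o["ft_force"]@Rk).round(1))
E
python3 kp.py;python3 snap.py c2 scene 230 350 150 270 5;
```

```text
t 17.52 pos [ 0.6632 -0.2532  0.1724] xyaw -172.96 F [-0.2  0.2 -0.3] M [0.04 0.06 0.02] w 0.7 tilt 0.35
tip rack [ 95.  -94.7  52. ] F rack [-0.3  0.2 -0.2]
```

View pics/c2.png

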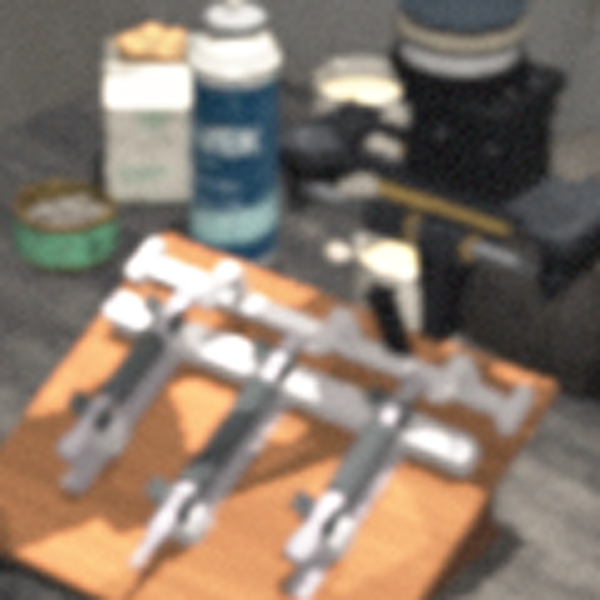

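Call:
{"method": "step_arm", "body": {
  "slide": [
    [-2, 7, 0],
    [0, 7, 0],
    [0, 4, 0],
    [0, 4, 0],
    [0, 4, 0],
    [0, 4, 0],
    [0, 4, 0],
    [0, 0, 0]
  ],
  "twist": [0, 0, 0, 0, 0, 0, 0, 0]
}}

```text
time: 18.23
position: [0.6632, -0.2177, 0.1762]
tool_rot: [-0.063, 0.998, 0.0, 0.0]
ft_force: [0.4, 0.9, 0.3]
grip_width: 0.0002
```

```bash
python3 kp.py
```

```text
t 18.23 pos [ 0.6632 -0.2177  0.1762] xyaw -172.79 F [0.4 0.9 0.3] M [-0.02  0.04 -0.06] w 0.2 tilt 0.03
tip rack [100.7 -59.4  53.5] F rack [0.6 0.8 0.1]
```

```bash
python3 snap.py c3 scene 230 350 150 270 5;python3 snap.py c4 top 220 355 150 275 4.5
```

```text
(no output)
```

View pics/c3.png

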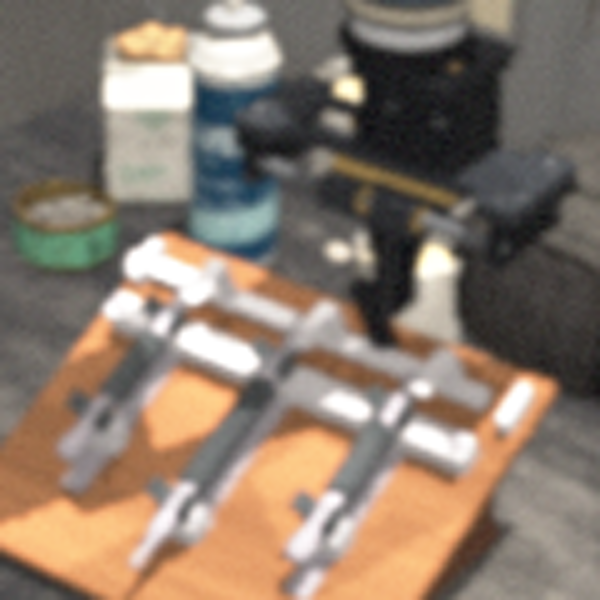

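View pics/c4.png

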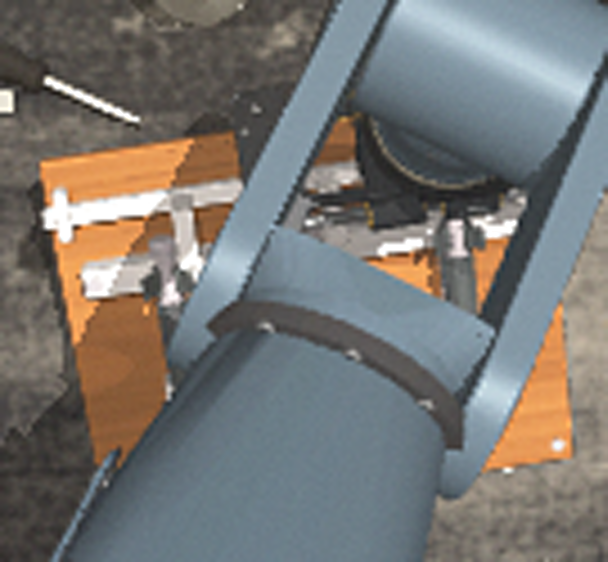

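Call:
{"method": "step_arm", "body": {
  "slide": [
    [0, 3, 0],
    [0, 3, 0],
    [0, 2, 0],
    [0, 0, 0]
  ],
  "twist": [0, 0, 0, 0]
}}

```text
time: 18.67
position: [0.6619, -0.2101, 0.1755]
tool_rot: [-0.063, 0.998, 0.0, -0.0]
ft_force: [0.3, 0.2, -0.2]
grip_width: 0.0005
```

```bash
python3 kp.py
```

```text
t 18.67 pos [ 0.6619 -0.2101  0.1755] xyaw -172.82 F [ 0.3  0.2 -0.2] M [-0.1   0.04  0.  ] w 0.5 tilt 0.05
tip rack [100.  -51.8  53. ] F rack [ 0.2  0.2 -0.3]
```

Call:
{"method": "step_arm", "body": {
  "slide": [
    [0, 2, 0],
    [0, 2, 0],
    [0, 0, 0]
  ],
  "twist": [0, 0, 0]
}}

```text
time: 18.92
position: [0.6614, -0.2062, 0.1756]
tool_rot: [-0.063, 0.998, 0.0, -0.0]
ft_force: [-0.8, -1.0, -0.4]
grip_width: 0.0005
```

```bash
python3 kp.py
```

```text
t 18.92 pos [ 0.6614 -0.2062  0.1756] xyaw -172.82 F [-0.8 -1.  -0.4] M [-0.11 -0.03 -0.  ] w 0.5 tilt 0.05
tip rack [100.  -47.8  53.1] F rack [-1.  -0.9  0.1]
```

Call:
{"method": "step_arm", "body": {
  "slide": [
    [0, 2, 0],
    [0, 1.5, 0],
    [0, 0, 0]
  ],
  "twist": [0, 0, 0]
}}

```text
time: 19.17
position: [0.6611, -0.2033, 0.1757]
tool_rot: [-0.063, 0.998, -0.0, -0.0]
ft_force: [0.1, -2.7, -1.3]
grip_width: 0.0003
```

```bash
python3 kp.py
```

```text
t 19.17 pos [ 0.6611 -0.2033  0.1757] xyaw -172.81 F [ 0.1 -2.7 -1.3] M [-0.4   0.03  0.03] w 0.3 tilt 0.04
tip rack [100.1 -44.9  53.1] F rack [-0.7 -2.7 -1.1]
```

Call:
{"method": "step_arm", "body": {
  "slide": [
    [0, 1.5, 0],
    [0, 1.5, 0],
    [0, 0, 0]
  ],
  "twist": [0, 0, 0]
}}

```text
time: 19.42
position: [0.6611, -0.2031, 0.1758]
tool_rot: [-0.063, 0.998, -0.003, 0.0]
ft_force: [0.5, -7.9, -3.9]
grip_width: 0.0004
```

```bash
python3 kp.py
```

```text
t 19.42 pos [ 0.6611 -0.2031  0.1758] xyaw -172.81 F [ 0.5 -7.9 -3.9] M [-1.38  0.01  0.06] w 0.4 tilt 0.34
tip rack [100.2 -44.7  53.2] F rack [-2.  -7.9 -3.3]
```

Call:
{"method": "step_arm", "body": {
  "slide": [
    [0, 1.5, 0],
    [0, 0, 0]
  ],
  "twist": [0, 0]
}}

```text
time: 19.58
position: [0.6611, -0.2031, 0.1758]
tool_rot: [-0.063, 0.998, -0.004, 0.001]
ft_force: [-0.5, -11.4, -3.2]
grip_width: 0.0003
```

```bash
python3 kp.py
```

```text
t 19.58 pos [ 0.6611 -0.2031  0.1758] xyaw -172.81 F [ -0.5 -11.4  -3.2] M [-1.87 -0.01  0.06] w 0.3 tilt 0.48
tip rack [100.2 -44.7  53.2] F rack [ -3.1 -11.2  -2.1]
```

Call:
{"method": "step_arm", "body": {
  "slide": [
    [0, -4, 0],
    [0, -8, 0],
    [0, 0, -20],
    [0, 0, -35],
    [0, -20, -20],
    [0, -34, 0],
    [0, -34, 0],
    [0, -34, 0],
    [0, -34, 0],
    [0, -20, 0],
    [0, 0, 0]
  ],
  "twist": [0, 0, 0, 0, 0, 0, 0, 0, 0, 0, 0]
}}

```text
time: 20.5
position: [0.6836, -0.3904, 0.2501]
tool_rot: [-0.06, 0.998, -0.001, 0.001]
ft_force: [-0.1, -0.8, 0.3]
grip_width: 0.0006
```

```bash
python3 kp.py; python3 snap.py d1 scene 230 350 150 270 5;python3 snap.py d2 top 220 355 150 275 4.5; python3 chk.py d2; python3 - <<'E'
from h import *
for n in("top0","d1","d2"):
    c=load(n+".npz");q=torack(cloud(c).reshape(-1,3))*1000;q=q[(c["depth"].ravel()>0)]
    k=(abs(q[:,0]-100)<20)&(abs(q[:,1]+40)<32)&(q[:,2]>57)&(q[:,2]<80);p=q[k];print(n,"grip",k.sum(),np.percentile(p,[5,50,95],axis=0).round(1).tolist())
    for y0 in(70,-15,-100):
        k=(abs(q[:,0]-75)<12)&(abs(q[:,1]-y0)<28)&(q[:,2]>37)&(q[:,2]<50);print("finger y",np.percentile(q[k,1],[5,50,95]).round(1) if k.sum() else 0)
E
```

```text
t 20.5 pos [ 0.6836 -0.3904  0.2501] xyaw -173.09 F [-0.1 -0.8  0.3] M [0.02 0.03 0.02] w 0.6 tilt 0.1
tip rack [ 130.6 -233.3  121.1] F rack [-0.1 -0.8  0.4]
-85 0.4; -75 None; -55 32.8; -45 31.6; -30 32.5; -15 34.6; 0 35.2; 15 34.3; 25 34.6; 35 32.4; 49 32.1; 65 45.0; 70 43.5; 75 43.9; d2 85
-85 30.1; -75 30.8; -55 31.3; -45 34.8; -30 35.4; -15 34.8; 0 34.6; 15 35.5; 25 35.8; 35 31.6; 49 31.6; 65 43.8; 70 43.6; 75 43.5; d2 0
-85 -0.2; -75 -0.2; -55 32.7; -45 31.9; -30 31.3; -15 33.0; 0 34.9; 15 35.3; 25 35.2; 35 33.4; 49 33.4; 65 44.0; 70 43.8; 75 43.8; d2 -85
top0 grip 45 [[91.4, -61.0, 63.8], [99.0, -52.9, 66.4], [105.4, -45.6, 68.9]]
finger y [53.7 58.9 64.2]
finger y [-31.2 -25.5 -20.4]
finger y [-115.7 -110.5 -105.1]
d1 grip 32 [[91.2, -38.2, 59.9], [97.4, -29.8, 64.5], [106.1, -22.8, 68.1]]
finger y [77.2 81.9 87.9]
finger y [-9.7 -1.9  5.2]
finger y [-93.2 -87.7 -81.5]
d2 grip 48 [[91.5, -35.5, 61.3], [99.8, -27.7, 66.0], [105.3, -20.0, 68.8]]
finger y [79.4 84.7 90. ]
finger y [-5.2 -0.   5. ]
finger y [-90.6 -84.9 -79.5]
```

View pics/d1.png

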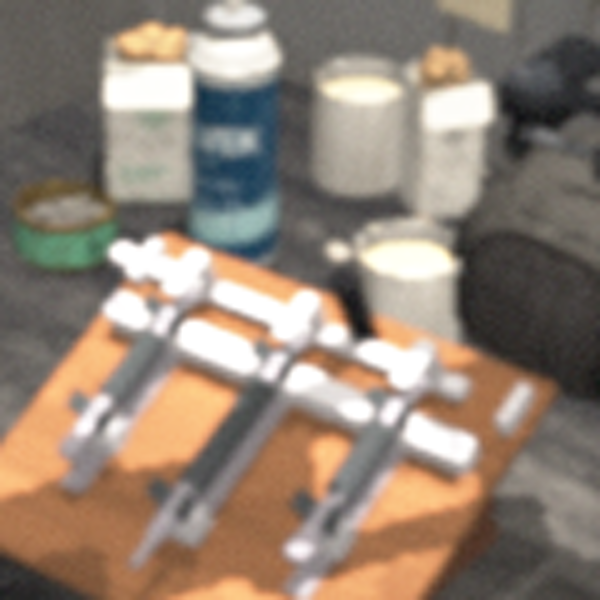

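View pics/d2.png

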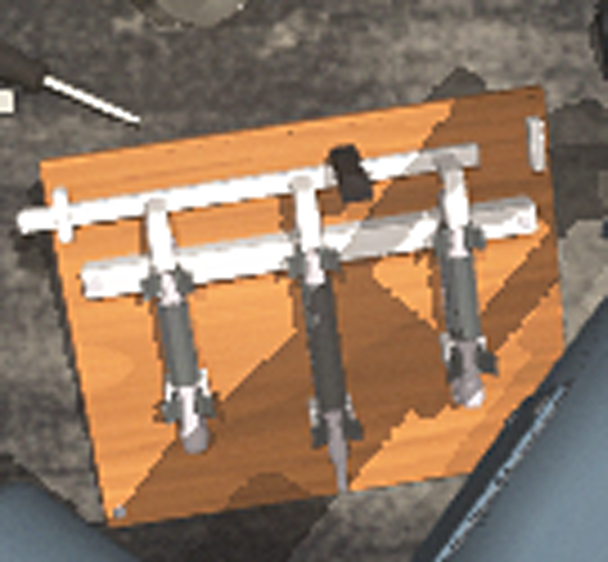

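```bash
python3 -c "
from rig import robot
print(robot.hand_in());print(robot.get_obs()['ft_force'])"
```

```text
the job is handed in; nothing more can be done
None
the job is handed in; nothing more can be done
```

The job is done and handed in at about 20.6 s of the 54 s allowed. The hand-in gives no verdict, so what follows rests on my own checks.

- **Punches:** The long punch is in the wide (middle) place and the short one is in the narrow (right) place, both with their heads up the slope. Each was pressed until it met the hard stop at about 12–13 N. In the last depth picture both barrels stand at the same height over the board as the punch that was already there (about 35 mm).
- **Keeper:** I then pushed the black grip left with closed fingers until it stopped at about 11 N. The bar moved about 25 mm. In the top view its three fingers lie over the three punch axes to within 0.5 mm, and above the necks.
- **At hand-in:** The gripper was empty and well clear of the rack, with under 1 N on the wrist. I planned the moves to stay clear of the nail tin, screwdriver and whetstone and they looked untouched where they showed in the pictures. I did not measure their positions again at the end.
- **Disagreement:** The scene camera reads rack positions about 2 mm further right than the top camera, which is within the stated calibration error. While pressing in the long punch I felt a sideways force of 3.7 N, and shifting 1.5 mm left cleared it.

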